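# Reset a bench grinder's work rest with a 3 mm feeler gauge

## Task

The work rest of the bench grinder stands too far from the worn wheel. Take the 3 mm gauge out of its slot in the wooden tool block, slide its blade straight down between rest and wheel until its grip block sits on the rest, and push the rest in until it lightly nips the blade against the wheel. Then draw the gauge straight up, with the nip still dragging on the blade, and stand it back in its slot, leaving the gap at 3 mm and the other things on the bench alone.

Things in the scene. Friction and masses are not known exactly. Their poses are not given: they have to be found in the camera images.
- grinder: grey double-ended 150 mm bench grinder on a plywood board 370 x 275 x 18 mm, fixed. Origin on the bench below the working wheel's centre; local x runs along the wheel axis towards the motor and the other wheel (230 mm away), -y is the machine's front, z up. The guard over the wheel: radius 88 mm, 46 mm wide, top 223 mm above the bench, open at the front. Yaw within 0.3 rad of the world axes.
- wheel: the working grinding wheel, a grey abrasive disc, diameter 150 mm, 25 mm wide, which does not turn. Origin at its centre, 135 mm above the bench; its axis is local x; axes parallel to the grinder's.
- platform: the working rest: flat steel plate before the wheel, 100 (x) x 80 (y) x 8 mm, with a lip turned down 26 mm at its outer edge. Slides only along its y (+y to the wheel) with about 6 N of friction, and stays where it is left. Axes as the grinder's. Origin on its top face (139 mm above the bench), mid-edge on the wheel side; lip's outer face at y = -80 mm, nothing stands further out.
- rest_slide (a joint): the gap between the rest's edge and the wheel, in m (0 = touching, grows as the rest is moved away; at most 0.03); starts between 0.007 and 0.013.
- gauge: loose metal gauge, about 120 g, upright: steel blade 24 (x) x 3 mm (y, +-1.5) from z = -30 (tip) to +72 mm; on its -y face a grip block, y -1.5 to -16, z 0 to 75 mm, 24 mm wide. Origin mid-blade at the grip block's lower end, the shoulder that sits on the tool block or on the rest. In the gap +y faces the wheel, like the platform's +y; the grip block is over the rest. Grip across the 24 mm.
- block: wooden tool block, 64 mm (x) x 130 mm (y) x 45 mm tall, fixed on the bench, holding the gauge and, in its other half, some short fixed tools up to 110 mm above the bench. Origin at the centre of its underside.
- slot (a point): centre of the mouth of the gauge's slot, on the top of the block 40 mm from the block's origin along its +y; the slot is 30 mm long (block x), 7 mm wide (block y) and 39 mm deep. The gauge stands in it with its axes along the block's.
- screwdriver: bystander: a loose 200 mm screwdriver lying on the bench
- powerbank: bystander: a loose flat black power bank, 140 x 68 x 22 mm
- spanner: bystander: a loose 160 mm steel spanner lying on the bench

How it is judged:
On the way, in this order (a step that is already met when the one before it is completed fails the run):
1. the gauge's blade is down in the gap between rest and wheel, its grip block on the rest (z of gauge in the frame of platform between -0.003 and 0.003 m and x of gauge in the frame of platform between -0.015 and 0.015 m and y of gauge in the frame of platform between 0 and 0.013 m and angle between gauge's own z axis and vertical below 0.2 rad), for 0.2 s.
2. the rest is pushed in until the blade is nipped between it and the wheel (value of joint rest_slide below 0.0036 m and contact force between gauge and wheel above 1.5 N and contact force between gauge and platform above 1.5 N and z of gauge in the frame of platform between -0.003 and 0.003 m), for 0.2 s.
3. the held gauge is drawn upwards while the blade still drags between rest and wheel (z of gauge in the frame of platform between 0.004 and 0.034 m and contact force between gauge and wheel above 0.5 N and contact force between gauge and platform above 0.5 N and contact force between the fingers and gauge above 1 N and value of joint rest_slide below 0.0036 m), for 0.1 s.
At the end, for the whole second after the job is handed in: The gap between the rest and the wheel is 3 mm within 0.6 mm, and the gauge stands released and at rest in its slot in the tool block, its shoulder on the block's top within about 4 mm and leaning less than 0.2 rad. No bystander has been moved by more than 30 mm (value of joint rest_slide between 0.0024 and 0.0036 m and horizontal distance between gauge and slot below 0.008 m and z of gauge in the frame of block between 0.04 and 0.049 m and angle between gauge's own z axis and vertical below 0.2 rad and linear speed of gauge below 0.02 m/s); the robot touches nothing.
It fails at once if the blade is forced against the wheel with more than 40 N (contact force between gauge and wheel above 40 N).
It fails at once if a bystander (screwdriver, power bank, spanner) is moved by more than 30 mm (distance of any of screwdriver, powerbank, spanner from where it was at the start of the episode above 0.03 m).
It also fails if it takes over 72 s, if anything falls off the work surface, if the arm or the gripper's body presses on something with over 40 N, if the wrist force passes 120 N, or if a joint passes its speed limit or range.

## Robot

A 7-joint arm with a two-finger parallel gripper is mounted at the origin on the work surface. World frame = base frame: x ahead of the robot, y to its left, z up, the work surface at z = 0. Lengths are in m, angles in rad, forces in N, time in s.
With the tool pointing down it reaches from about 0.4 to 0.875 m from the base axis. Payload 19.3 kg.
Tool frame: the origin (TCP) lies at the very end of the fingers, on their centre line; the grasp point (between the pads) lies bot.pinch_z behind it (bot.pinch_z is the distance from the TCP to the grasp point, in m); z points along the fingers, y is the line along which they close (so a half turn about z gives the same grasp; the last joint's range is limited). The gripper opens to 85 mm and grips with 20 to 120 N. Pads are 22 mm wide; open, the fingers measure 114 mm over their backs; the gripper's body (76 mm by 85 mm) begins 54 mm behind the grasp point. The pads swing forward as they close: fully open they stand 13 mm farther back than shut.
Start: joints at [-1.231, 0.521, -0.036, 1.599, 0.021, 1.021, -0.113], TCP at [0.249, 0.573, 0.231] pointing down, gripper open.
Joint ranges: [-2.91, 2.91], [-0.3, 2.13], [-1.5, 1.42], [0.17, 2.43], [-1.26, 4.41], [0.16, 1.93], [-2.52, 2.52]. Speed limits (rad/s): [1.89, 1.89, 2.39, 2.39, 3.01, 3.01, 3.01].

## Interface

Orientations are given as [roll, pitch, yaw] about the fixed x, y, z axes, in that order (R = Rz(yaw) Ry(pitch) Rx(roll)).
In Python, from workcell import bot, grab_frame, ticket gives the robot as it stands.
- The arm moves only by the tool arm_command, never from a script. Its argument "commands" is a list of rows, each a list of 3 entries, a list of its own where there are three numbers: the shift along the world's x, y, z in mm, then the turn about the world's z in rad, then the gripper command: -1 is fully open, 1 is shut, values between are in proportion. In form: [[[tx, ty, tz], roll, fingers], ...]. A call has 1 to 20 rows; each row shifts and turns the commanded pose from where the row before left it; what a row does not reach is not made up. A row lasts 1/10 s, in which the tool goes at most 50 mm and 8.59 degrees, less where a joint would pass 70% of its speed; a pose out of reach is approached as far as the arm can. A call with a gripper value outside its range is refused whole. The fingers move at their own pace and stop on an object; "newtons" is the grip in N (left out, the last holds). Time passes only in rows, so rows that do not move let the fingers close. It gives the time, the measured TCP pose, the force, the opening and the grip force at its end, in the units of the state.
- bot.observe(): the state, without advancing time (a new reading comes with each control period).
- grab_frame(name): name is "side" or "top" or "wrist"; returns a dict with "image" (384x512x3 uint8, red, green, blue), "vertical_fov" (degrees; the focal length in pixels is half the picture's height over the tangent of half this angle, whatever the lens; pixels are square), "cx", "cy" (the principal point, pixels), "R" (3x3) and "t" (3): a world point X has camera coordinates R X + t. Camera axes: x right, y down, z forward; pixel columns grow to the right and rows downward; lengths in m; the calibration is good to about 2 mm. A picture is of the moment at which its call begins. There is no depth.
- ticket.job_done(): hands the job in; it is judged then, once.
The state is a dict: "clock": time; "qpos": joint angles; "qd": joint speeds; "joint_efforts": joint torques, N m; "position": TCP position; "tool_rot": TCP orientation; "force": force on the tool from outside, world axes, zero at the start; "moment": the same for the moment, N m; "grip_width": finger opening in m; "finger_force": force on a finger pad.
Only numpy, scipy, OpenCV 4.12 (cv2) and the standard library are available. Lean on these libraries where they do the work, as an engineer would, in place of code of your own. Each camera call takes 0.05 s, during which the arm holds its last target. There are 200 camera calls.

## Working session

There is one attempt and no reset: what is moved stays moved. The work goes in short steps, Python scripts to look and compute and a tool call to move; the robot and the scene stay as the last step left them, time stands still between calls to the robot, and variables do not carry over. Pictures are saved under pics/ and viewed, at most 10 in all, crops included, and the job is handed in when it is done.

Besides the shell and the picture viewer there is one more tool, called after "Request:" as a command line: name --argument value ..., lists and objects as JSON in quotes. arm_command: Moves the arm, as the interface text tells. Its arguments: {"type":"object","properties":{"commands":{"type":"array"},"newtons":{"type":"number"}},"required":["commands"]}

```bash
ls; mkdir -p pics
cat > h.py <<'E'
import numpy as np, cv2
from workcell import bot, grab_frame, ticket
def K(f):
    h=f["image"].shape[0]; F=h/2/np.tan(np.radians(f["vertical_fov"])/2); return F
def ray(f,u,v):
    R=np.array(f["R"]);t=np.array(f["t"]);F=K(f)
    d=R.T@np.array([(u-f["cx"])/F,(v-f["cy"])/F,1.]); return -R.T@t,d
def onz(f,u,v,z):
    o,d=ray(f,u,v); return o+d*(z-o[2])/d[2]
def proj(f,X):
    c=np.array(f["R"])@np.array(X)+np.array(f["t"]); return np.array([f["cx"]+K(f)*c[0]/c[2],f["cy"]+K(f)*c[1]/c[2]])
def two(f1,p1,f2,p2):
    o1,d1=ray(f1,*p1);o2,d2=ray(f2,*p2)
    s=np.linalg.lstsq(np.stack([d1,-d2],1),o2-o1,rcond=None)[0]
    a=o1+s[0]*d1;b=o2+s[1]*d2; return (a+b)/2,np.linalg.norm(a-b)
def save(f,n,crop=None,sc=1):
    im=f["image"][:,:,::-1]
    if crop: x0,y0,x1,y1=crop; im=im[y0:y1,x0:x1]
    cv2.imwrite("pics/"+n+".png",cv2.resize(im,None,fx=sc,fy=sc,interpolation=cv2.INTER_CUBIC))
E
python3 - <<'E'
from h import *
import pickle
fs={n:grab_frame(n) for n in("side","top","wrist")}
pickle.dump(fs,open("f0.pkl","wb"))
for n,f in fs.items(): print(n,f["vertical_fov"],f["cx"],f["cy"],(-np.array(f["R"]).T@f["t"]).round(3),np.array(f["R"])[2].round(2))
cv2.imwrite("pics/a.png",cv2.resize(fs["top"]["image"][:,:,::-1],(800,600)))
cv2.imwrite("pics/b.png",cv2.resize(fs["side"]["image"][:,:,::-1],(800,600)))
print(bot.observe(),bot.pinch_z)
E
```

```text
pics
side 48.33488125970289 258.0270648584866 191.05938005226932 [ 0.457 -0.862  0.837] [ 0.06  0.76 -0.64]
top 46.499427870686894 254.7091582039953 181.74649764901466 [0.375 0.032 1.564] [ 0.11 -0.01 -0.99]
wrist 71.97007176020315 254.58348210946127 193.98387769676071 [0.174 0.605 0.374] [ 0.29 -0.13 -0.95]
{'clock': 0.15, 'qpos': array([-1.23117317,  0.52187642, -0.03631671,  1.59986838,  0.02116237,
        1.02107514, -0.11282774]), 'qd': array([ 0.00128566, -0.00189059, -0.00026447, -0.00103561, -0.00029946,
        0.00051078,  0.00036757]), 'joint_efforts': array([ 2.03083517e-03, -9.27381992e+01,  1.98063679e+00, -3.70054328e+01,
        1.78619422e-02,  6.30364390e-03, -1.19886352e-05]), 'position': array([0.24895427, 0.57300995, 0.23086158]), 'tool_rot': array([-3.14074883e+00,  2.88598681e-05,  2.73170033e+00]), 'force': array([-0.98218563, -0.11648243, -0.28273459]), 'moment': array([0.02156745, 0.00928501, 0.01967067]), 'finger_force': 0.0, 'grip_width': 0.08530382319506445} 0.0187
```

View pics/a.png

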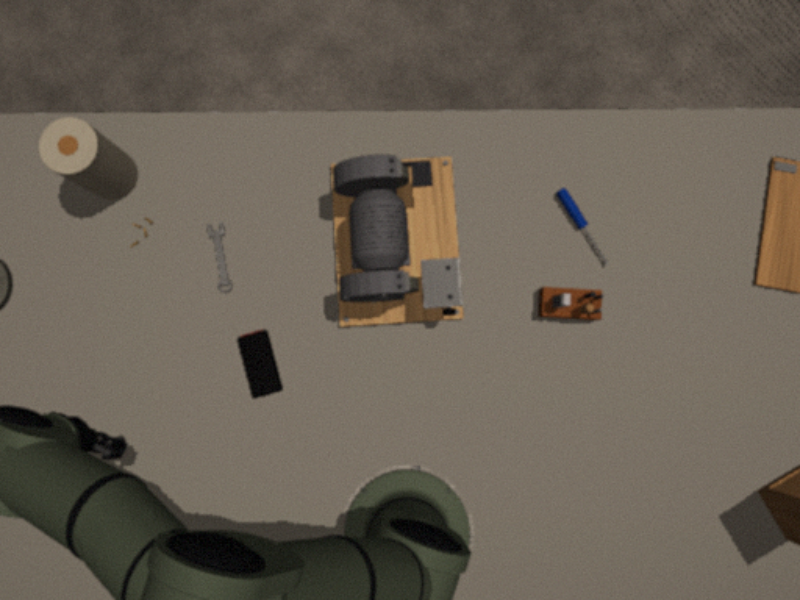

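View pics/b.png

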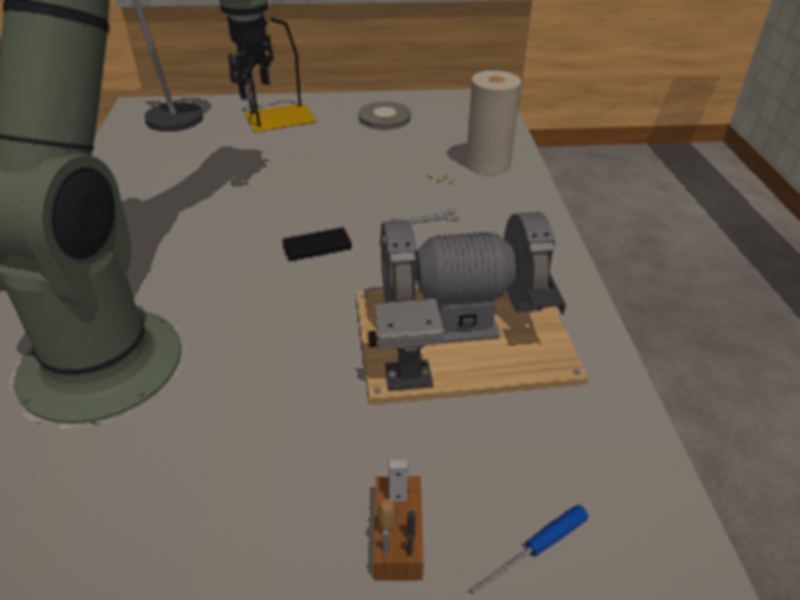

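The top view shows the grinder (centre about 400,240 in the 800x600 picture), the rest plate (440,283), the block (570,304) with the pale gauge top at (565,299), and the screwdriver at (582,225). The side view shows the gauge at (398,480) and the rest at (408,318). Both yaws are near 0, so gauge +y and grinder +y point roughly along world +y.

Run:
```python
from h import *
import pickle
fs=pickle.load(open("f0.pkl","rb")); f=fs["top"]; s=.64
for n,p,z in [("gauge top",(565,299),.12),("block",(571,304),.045),("rest TL",(421,260),.139),("rest TR",(459,259),.139),("rest BR",(461,306),.139),("rest BL",(423,308),.139),("drv tip",(604,264),.005),("drv end",(562,192),.015)]:
    print(n,onz(f,p[0]*s,p[1]*s,z).round(3))
g=fs["side"]
print(two(f,(565*s,299*s),g,(398*s,462*s)))
for n,c in [("rest c",(440,283))]: print(two(f,(440*s,283*s),g,(408*s,318*s)))
```

```text
gauge top [ 0.495 -0.336  0.12 ]
block [ 0.49  -0.368  0.045]
rest TL [ 0.577 -0.036  0.139]
rest TR [ 0.579 -0.115  0.139]
rest BR [ 0.482 -0.117  0.139]
rest BL [ 0.478 -0.039  0.139]
drv tip [ 0.583 -0.456  0.005]
drv end [ 0.748 -0.365  0.015]
(array([ 0.49593469, -0.33594682,  0.11940641]), np.float64(0.0011376422800742402))
(array([ 0.53038191, -0.0748671 ,  0.13529927]), np.float64(0.0013429407233094038))
```

Request:
arm_command --commands '[[[10,0,35],-0.058,-1],[[12,-10,35],-0.058,-1],[[16,-25,30],-0.058,-1],[[15,-36,0],-0.058,-1],[[15,-36,0],-0.058,-1],[[15,-36,0],-0.058,-1],[[15,-36,0],-0.058,-1],[[15,-36,0],-0.058,-1],[[15,-36,0],-0.058,-1],[[15,-36,0],-0.058,-1],[[15,-36,0],-0.058,-1],[[15,-36,0],-0.058,-1],[[15,-36,0],-0.058,-1],[[15,-36,0],-0.058,-1],[[15,-36,0],-0.058,-1],[[15,-36,0],-0.058,-1],[[15,-36,0],-0.058,-1],[[15,-36,0],-0.058,-1],[[15,-40,0],-0.058,-1],[[0,0,0],-0.058,-1]]'

```text
clock: 2.15
position: [0.5277, -0.0471, 0.3313]
tool_rot: [3.141, 0.002, 1.563]
force: [-1.1, 0.6, -0.1]
grip_width: 0.0854
finger_force: 0.0
```

Run:
```python
from h import *
import pickle
f=grab_frame("wrist"); pickle.dump(f,open("f1.pkl","wb"))
cv2.imwrite("pics/c.png",cv2.resize(f["image"][:,:,::-1],(800,600),interpolation=cv2.INTER_CUBIC))
s=bot.observe(); print(s["clock"],s["position"],s["tool_rot"],s["qpos"],(-np.array(f["R"]).T@f["t"]).round(3))
```

```text
2.2 [ 0.5272027  -0.04447069  0.33100326] [-3.14113150e+00  1.05901820e-03  1.56135461e+00] [-0.4226602   0.29668051  0.50931332  1.73935749 -0.15587041  1.14641012
  0.12309395] [0.528 0.034 0.474]
```

View pics/c.png

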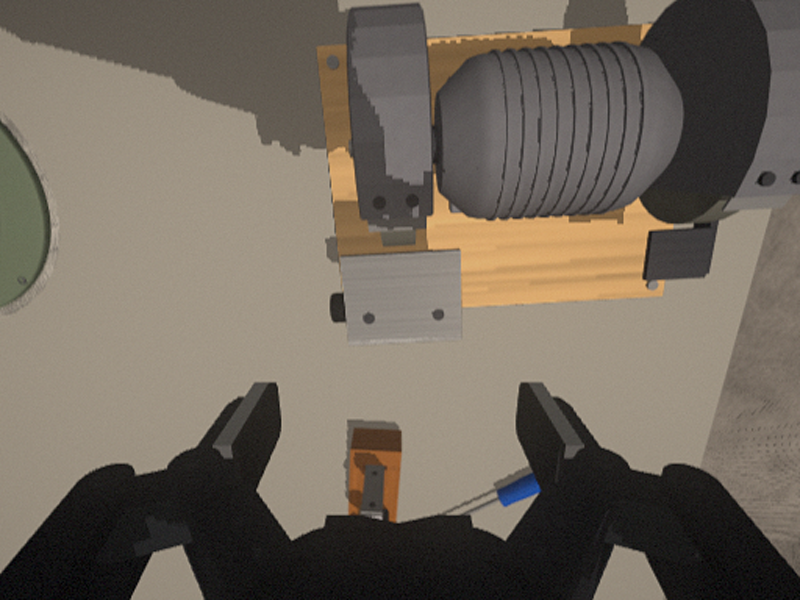

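The wrist view shows the rest plate with corners near (339,259), (461,249), (463,338), (347,343), yawed slightly to the left, the wheel face at (397,238), and the guard's lower front edge at about row 228. The gauge in its block is at (373,490). I'll refine the rest's corners now.

Run:
```python
from h import *
import pickle
f=pickle.load(open("f1.pkl","rb")); im=f["image"]
hsv=cv2.cvtColor(im,cv2.COLOR_RGB2HSV)
for p in [(400,290),(400,360),(397,238),(300,290),(500,270),(390,180)]:
    print(p,hsv[int(p[1]*.64),int(p[0]*.64)])
m=((hsv[:,:,1]<18)&(hsv[:,:,2]>95)).astype(np.uint8)
m[:150]=0;m[230:]=0
m=cv2.morphologyEx(m,cv2.MORPH_OPEN,np.ones((3,3)))
cs,_=cv2.findContours(m,cv2.RETR_EXTERNAL,cv2.CHAIN_APPROX_NONE)
c=max(cs,key=cv2.contourArea); print(cv2.contourArea(c),cv2.boundingRect(c))
P=np.array([onz(f,u,v,.139)[:2] for u,v in c[:,0]],np.float32)
(cx,cy),sz,a=cv2.minAreaRect(P); print(cx,cy,sz,a)
print(cv2.boxPoints(((cx,cy),sz,a)))
```

```text
(400, 290) [ 15  29 141]
(400, 360) [ 17  41 163]
(397, 238) [23 45 96]
(300, 290) [ 16  41 161]
(500, 270) [ 17 126 197]
(390, 180) [ 8 27 75]Traceback (most recent call last):
  File "<stdin>", line 11, in <module>
ValueError: max() iterable argument is empty
```

```bash
cat > rest.py <<'E'
from h import *
def rest(f,roi,thr=35):
    x0,y0,x1,y1=roi
    hsv=cv2.cvtColor(cv2.bilateralFilter(f["image"],7,30,5),cv2.COLOR_RGB2HSV)
    m=np.zeros(hsv.shape[:2],np.uint8)
    m[y0:y1,x0:x1]=((hsv[:,:,1]<thr)&(hsv[:,:,2]>105))[y0:y1,x0:x1]
    m=cv2.morphologyEx(cv2.morphologyEx(m,cv2.MORPH_OPEN,np.ones((3,3))),cv2.MORPH_CLOSE,np.ones((3,3)))
    cs,_=cv2.findContours(m,cv2.RETR_EXTERNAL,cv2.CHAIN_APPROX_NONE)
    c=max(cs,key=cv2.contourArea)
    P=np.array([onz(f,u,v,.139)[:2] for u,v in c[:,0]],np.float32)
    r=cv2.minAreaRect(P)
    return r,cv2.boxPoints(r),c
E
python3 - <<'E'
from rest import *
import pickle
f=pickle.load(open("f1.pkl","rb"))
r,b,c=rest(f,(195,148,310,235)); print(r);print(b.round(4))
v=f["image"].copy(); cv2.drawContours(v,[c],-1,(255,0,0),1)
cv2.imwrite("pics/d.png",cv2.resize(v[130:250,180:330,::-1],None,fx=5,fy=5,interpolation=cv2.INTER_NEAREST))
E
```

```text
((0.5305989384651184, -0.07489091157913208), (0.10044524073600769, 0.07996158301830292), 3.440566062927246)
[[ 0.4781 -0.038 ]
 [ 0.4829 -0.1178]
 [ 0.5831 -0.1118]
 [ 0.5783 -0.032 ]]
```

View pics/d.png

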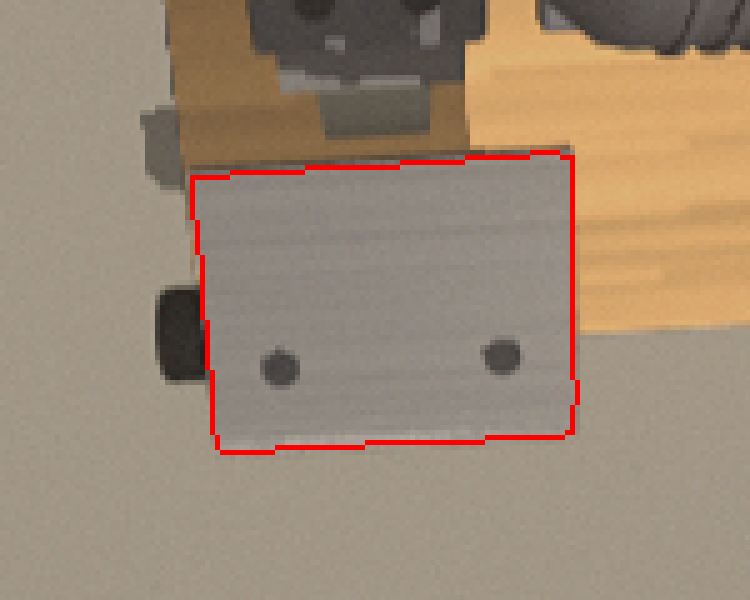

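Request:
arm_command --commands '[[[0,-30,0],0,-1],[[-2,-35,0],0,-1],[[-3,-35,0],0,-1],[[-3,-35,0],0,-1],[[-4,-35,-10],0,-1],[[-4,-35,-10],0,-1],[[-4,-35,-10],0,-1],[[-4,-25,-10],0,-1],[[-4,-15,-10],0,-1],[[-4,-10,-10],0,-1],[[0,0,0],0,-1],[[0,0,0],0,-1]]'

```text
clock: 3.4
position: [0.4954, -0.3308, 0.2714]
tool_rot: [-3.142, -0.001, 1.573]
force: [0.1, 0.0, 1.4]
grip_width: 0.0852
finger_force: 0.0
```

The rest fits 100.4 x 80.0 mm with a yaw of 0.060, which matches the sizes given. The tool is now over the gauge, so I look there.

Run:
```python
from h import *
import pickle
f=grab_frame("wrist"); pickle.dump(f,open("f2.pkl","wb"))
cv2.imwrite("pics/e.png",cv2.resize(f["image"][:,:,::-1],(800,600),interpolation=cv2.INTER_CUBIC))
s=bot.observe(); print(s["clock"],s["position"],s["tool_rot"],(-np.array(f["R"]).T@f["t"]).round(3))
g=pickle.load(open("f1.pkl","rb"))
# wheel silhouette -> centre y (grinder frame) from f1
u,v=255,157.3; o,d=ray(g,u,v)
M=np.array([.5282,-.0350]); a=.060; ey=np.array([-np.sin(a),np.cos(a)])
oy,oz=(o[:2]-M)@ey,o[2]-.135; dy,dz=d[:2]@ey,d[2]
n=np.hypot(dy,dz)
# distance: |(oy-c)*dz - oz*dy|/n = .075
for s_ in(1,-1): print("gap", oy-(oz*dy+s_*.075*n)/dz-.075)
```

```text
3.45 [ 0.49569558 -0.33067688  0.27166411] [ 3.14106722e+00 -3.91577109e-04  1.57329081e+00] [ 0.495 -0.25   0.415]
gap 0.0067324788780717265
gap -0.14587817290247562
```

View pics/e.png

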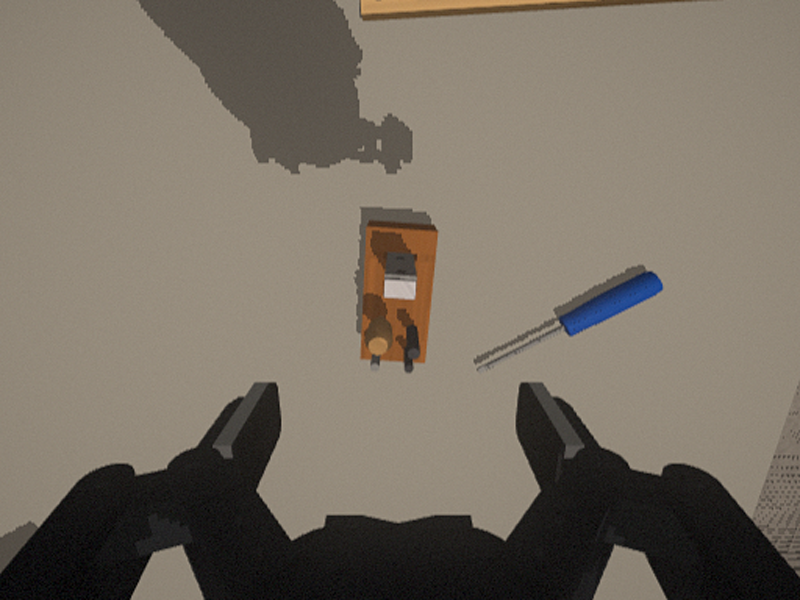

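The block's top face has corners near (369,229), (437,231), (427,362), (361,360), with the gauge's bright top at (400,288). I measure both.

Run:
```python
from h import *
import pickle
f=pickle.load(open("f2.pkl","rb")); im=f["image"]
hsv=cv2.cvtColor(cv2.bilateralFilter(im,5,30,5),cv2.COLOR_RGB2HSV)
print(hsv[190,240],hsv[145,250],hsv[184,256],hsv[175,256],hsv[168,256])
def fit(m,z,roi):
    k=np.zeros_like(m,np.uint8);x0,y0,x1,y1=roi;k[y0:y1,x0:x1]=m[y0:y1,x0:x1]
    cs,_=cv2.findContours(k,cv2.RETR_EXTERNAL,cv2.CHAIN_APPROX_NONE)
    c=np.vstack([c for c in cs if cv2.contourArea(c)>15])
    P=np.array([onz(f,u,v,z)[:2] for u,v in c[:,0]],np.float32)
    r=cv2.minAreaRect(P);print(r,cv2.boundingRect(c));print(cv2.boxPoints(r).round(4));return r
fit((hsv[:,:,1]>130)&(hsv[:,:,2]>105)&(hsv[:,:,0]<20),.045,(225,140,290,240))
fit((hsv[:,:,1]<60)&(hsv[:,:,2]>185),.12,(235,165,275,200))
cv2.imwrite("pics/g.png",cv2.resize(im[135:245,215:300,::-1],None,fx=7,fy=5,interpolation=cv2.INTER_NEAREST))
```

```text
[ 13 155  89] [ 13 151  81] [ 10  24 192] [12 36 70] [12 37 69]
((0.4942348003387451, -0.3669101893901825), (0.12996818125247955, 0.06379164010286331), 86.11563873291016) (231, 145, 49, 87)
[[ 0.458  -0.4296]
 [ 0.5217 -0.4339]
 [ 0.5305 -0.3042]
 [ 0.4668 -0.2999]]
((0.4964376389980316, -0.3367987871170044), (0.01209160964936018, 0.02213207259774208), 89.55318450927734) (246, 180, 20, 11)
[[ 0.4853 -0.3428]
 [ 0.5075 -0.3429]
 [ 0.5076 -0.3308]
 [ 0.4854 -0.3307]]
```

Block measures 130 x 63.8 mm with a yaw of -0.068, so the slot is at (0.4969, -0.3270). The gauge top agrees within about 1 mm. I align the tool, descend and grip.

Request:
arm_command --commands '[[[0.5,-3,-10],-0.035,-1],[[0,-3.3,-25],-0.035,-1],[[0,0,-30],0,-1],[[0,0,-30],0,-1],[[0,0,-30],0,-1],[[0,0,-25],0,-1],[[0,0,-15],0,-1],[[0,0,-15],0,-1],[[0,0,-10],0,-1],[[0,0,0],0,-1],[[0,0,0],0,-1],[[0,0,0],0,-1]]' --newtons 30

```text
clock: 4.65
position: [0.4959, -0.3384, 0.0821]
tool_rot: [3.14, 0.001, 1.502]
force: [0.3, -0.4, -0.4]
grip_width: 0.0853
finger_force: 0.0
```

Run:
```python
from h import *
f=grab_frame("wrist"); import pickle; pickle.dump(f,open("f3.pkl","wb"))
save(f,"g3",(130,100,400,300),2.9)
s=bot.observe(); print(s["position"],s["tool_rot"],s["force"])
```

```text
[ 0.49594674 -0.33831664  0.08212242] [3.14039087e+00 4.93225704e-04 1.50170342e+00] [0.26702203 0.07520985 0.26989145]
```

View pics/g3.png

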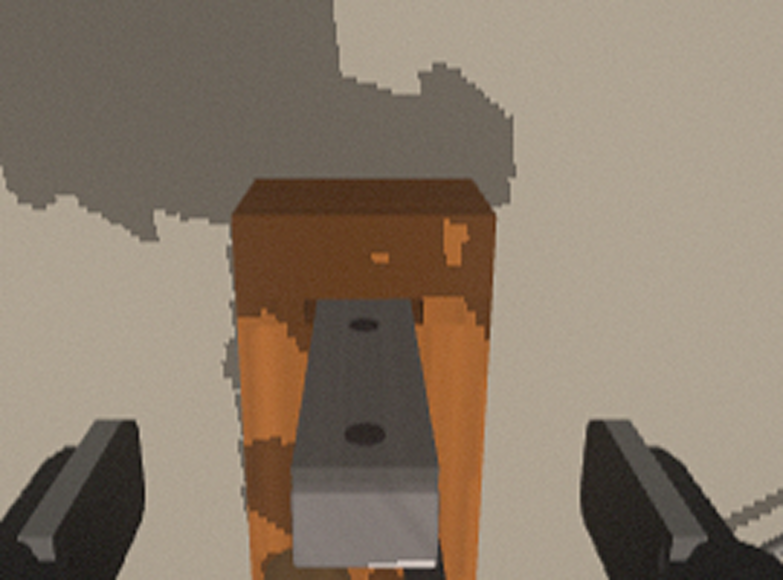

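The gauge is centred between the open fingers and square to them (gauge top spans columns 292–438, fingers at 140 and 585 in the crop). Closing now.

Request:
arm_command --commands '[[[0,0,0],0,1],[[0,0,0],0,1],[[0,0,0],0,1],[[0,0,0],0,1],[[0,0,0],0,1],[[0,0,0],0,1],[[0,0,0],0,1],[[0,0,0],0,1],[[0,0,0],0,1],[[0,0,0],0,1]]' --newtons 40

```text
clock: 5.7
position: [0.4955, -0.3381, 0.0814]
tool_rot: [3.142, 0.0, 1.502]
force: [-1.0, -0.0, 4.1]
grip_width: 0.0238
finger_force: 44.6
```

Gripped (23.8 mm). I work out where the blade lies relative to the TCP from that last picture.

Run:
```python
from h import *
import pickle
f=pickle.load(open("f3.pkl","rb"))
for n,c,r,z in [("+1.5",365,466,.117),("-1.5",365,490,.12),("-16",365,566,.12),("L",292,490,.12),("R",438,490,.12)]:
    p=onz(f,c/2.9+130-.33,r/2.9+100-.33,z); q=p-[.4959,-.3383,.0821]; a=-.068
    print(n,p.round(4),"gauge-axes rel TCP",(q[0]*np.cos(a)+q[1]*np.sin(a)).round(4),(-q[0]*np.sin(a)+q[1]*np.cos(a)).round(4))
# column profile for sharper edges
g=cv2.cvtColor(f["image"],cv2.COLOR_RGB2GRAY)[255:302,250:262].mean(1); print(g.round().astype(int))
```

```text
+1.5 [ 0.497  -0.3264  0.117 ] gauge-axes rel TCP 0.0003 0.0119
-1.5 [ 0.4968 -0.3289  0.12  ] gauge-axes rel TCP 0.0003 0.0094
-16 [ 0.4958 -0.3436  0.12  ] gauge-axes rel TCP 0.0003 -0.0052
L [ 0.4852 -0.3281  0.12  ] gauge-axes rel TCP -0.0114 0.0094
R [ 0.5084 -0.3298  0.12  ] gauge-axes rel TCP 0.0119 0.0094
[ 70  70  70  71  70  72  82  89  88  88  87  91  95  95 101 116 124 122
 123 124 122 123 123 122 122 122 122 121 122 122 122 122 122 122 122 122
 122 122 120 141 132  99  93  89  88  86  93]
```

Request:
arm_command --commands '[[[0,0,4],0,1],[[0,0,8],0,1],[[0,0,15],0,1],[[0,0,20],0,1],[[0,0,30],0,1],[[0,0,35],0,1],[[0,0,40],0,1],[[0,0,30],0,1],[[0,0,5],0,1],[[0,0,0],0,1]]' --newtons 40

```text
clock: 6.7
position: [0.4957, -0.3382, 0.2698]
tool_rot: [3.14, 0.001, 1.502]
force: [-0.4, 0.2, -2.0]
grip_width: 0.0236
finger_force: 44.2
```

Request:
arm_command --commands '[[[2,15,0],0.013,1],[[3,25,0],0.013,1],[[4,35,0],0.013,1],[[4,35,0],0.013,1],[[4,35,0],0.013,1],[[4,35,0],0.013,1],[[4,35,0],0.013,1],[[4,30,0],0.013,1],[[3,25,0],0.013,1],[[1,16,0],0.012,1],[[0,10,0],0,1],[[0,0,0],0,1],[[0,0,-10],0,1],[[0,0,-15],0,1],[[0,0,-10],0,1],[[0,0,-5],0,1],[[0,0,0],0,1],[[0,0,0],0,1]]'

```text
clock: 8.5
position: [0.5287, -0.0424, 0.2285]
tool_rot: [3.141, 0.0, 1.63]
force: [0.3, 0.1, -1.4]
grip_width: 0.0234
finger_force: 44.1
```

Run:
```python
from h import *
f=grab_frame("wrist"); import pickle; pickle.dump(f,open("f4.pkl","wb"))
save(f,"h4",(180,180,340,300),5)
s=bot.observe(); print(s["clock"],s["position"],s["tool_rot"],s["force"])
```

```text
8.55 [ 0.52874232 -0.04229773  0.22866319] [3.14104746e+00 3.58778047e-05 1.63043672e+00] [ 0.79536794  0.11972542 -1.4708981 ]
```

View pics/h4.png

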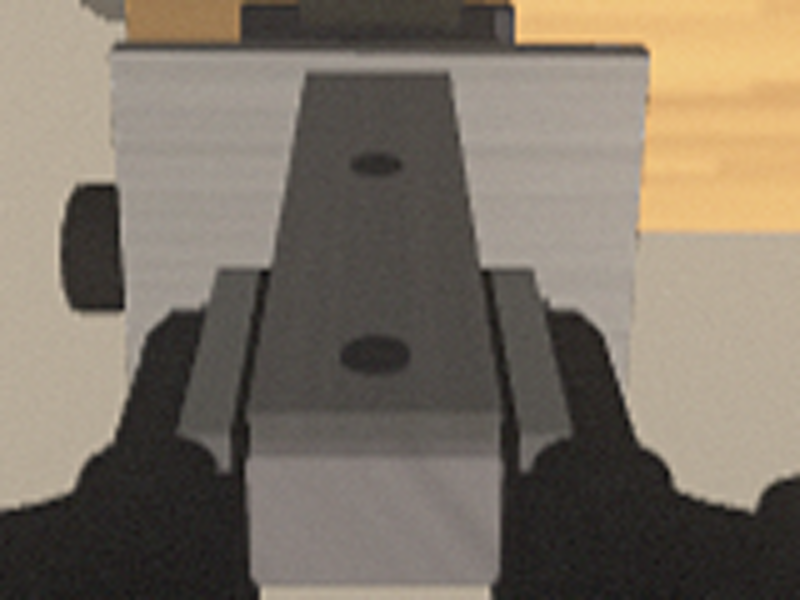

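The crop shows the blade tip at (378,72), the rest's inner top edge at row ~51, and the wheel's front silhouette at row ~27 over columns 300–465. All are square to each other.

Run:
```python
from h import *
import pickle
f=pickle.load(open("f4.pkl","rb"));im=f["image"]
px=lambda c,r:(c/5+180-.4,r/5+180-.4)
a=.060; ey=np.array([-np.sin(a),np.cos(a)]); ex=np.array([np.cos(a),np.sin(a)])
T=np.array([.5287,-.0423])
def rel(p): q=p[:2]-T; return np.round([q@ex*1e3,q@ey*1e3],1)
for n,c,r,z in [("tip+1.5",378,72,.1622),("tipL",305,72,.1622),("tipR",450,72,.1622),("edge@L",118,52,.139),("edge@R",645,52,.139),("edge mid",378,52,.139),("top blade",372,412,.2642),("top seam",372,456,.2672),("top end",372,584,.2672)]:
    print(n,rel(onz(f,*px(c,r),z)))
o,d=ray(f,*px(382,27)); oy,oz=(o[:2]-T)@ey,o[2]-.135; dy,dz=d[:2]@ey,d[2]; n=np.hypot(dy,dz)
print("wheel front y",1e3*(oy-(oz*dy+.075*n)/dz-.075), "cam",o)
g=cv2.cvtColor(im,cv2.COLOR_RGB2GRAY).astype(int)
print(g[180:198,245:268].mean(1).round().astype(int), g[180:198,222:236].mean(1).round().astype(int))
```

```text
tip+1.5 [ 0.3 11.1]
tipL [-11.9  11.1]
tipR [12.4 11.1]
edge@L [-47.6   7.3]
edge@R [49.7  7.2]
edge mid [0.4 7.3]
top blade [-0.5 11.5]
top seam [-0.5  8.8]
top end [-0.5 -5.5]
wheel front y 14.092944049861652 cam [0.52353529 0.03834534 0.37160507]
[ 65  66  65  65  61  55  54  52  64  72 104 144 155 143 107  74  76  77] [102  83  86  87  86  85  86  85  78  71 122 153 150 148 148 150 152 155]
```

Gap about 7 mm; blade centre is at 9.8 and the gap's middle at 10.7 in the same frame, so I shift +0.8 mm and go down in stages, watching the force.

Request:
arm_command --commands '[[[0,0.8,0],0,1],[[0,0,-5],0,1],[[0,0,-5],0,1],[[0,0,-5],0,1],[[0,0,-5],0,1],[[0,0,-4],0,1],[[0,0,-4],0,1],[[0,0,-4],0,1],[[0,0,-4],0,1],[[0,0,-4],0,1],[[0,0,0],0,1],[[0,0,0],0,1]]'

```text
clock: 9.75
position: [0.5285, -0.0413, 0.1883]
tool_rot: [-3.141, 0.0, 1.631]
force: [-0.2, -0.7, -1.1]
grip_width: 0.0235
finger_force: 44.1
```

Request:
arm_command --commands '[[[0,0,-4],0,1],[[0,0,-4],0,1],[[0,0,-2],0,1],[[0,0,-1],0,1],[[0,0,-1],0,1],[[0,0,-0.5],0,1],[[0,0,0],0,1],[[0,0,0],0,1]]'

```text
clock: 10.55
position: [0.5285, -0.0413, 0.1758]
tool_rot: [3.142, -0.0, 1.631]
force: [0.0, -1.0, -1.1]
grip_width: 0.0233
finger_force: 44.1
```

Request:
arm_command --commands '[[[0,0,-0.5],0,1],[[0,0,-0.5],0,1],[[0,0,0],0,1],[[0,0,0],0,1]]'

```text
clock: 10.95
position: [0.5287, -0.0413, 0.1753]
tool_rot: [3.141, -0.0, 1.631]
force: [-1.9, 0.6, 8.8]
grip_width: 0.0235
finger_force: 45.3
```

Run:
```python
from h import *
f=grab_frame("wrist"); import pickle; pickle.dump(f,open("f5.pkl","wb"))
s=bot.observe(); print(s["clock"],s["position"],s["tool_rot"],s["force"])
save(f,"i5",(180,180,340,300),5)
```

```text
11.0 [ 0.52867644 -0.04127067  0.17525789] [ 3.14114558e+00 -2.40163191e-04  1.63074788e+00] [-2.46986286  0.8708926   8.1867798 ]
```

View pics/i5.png

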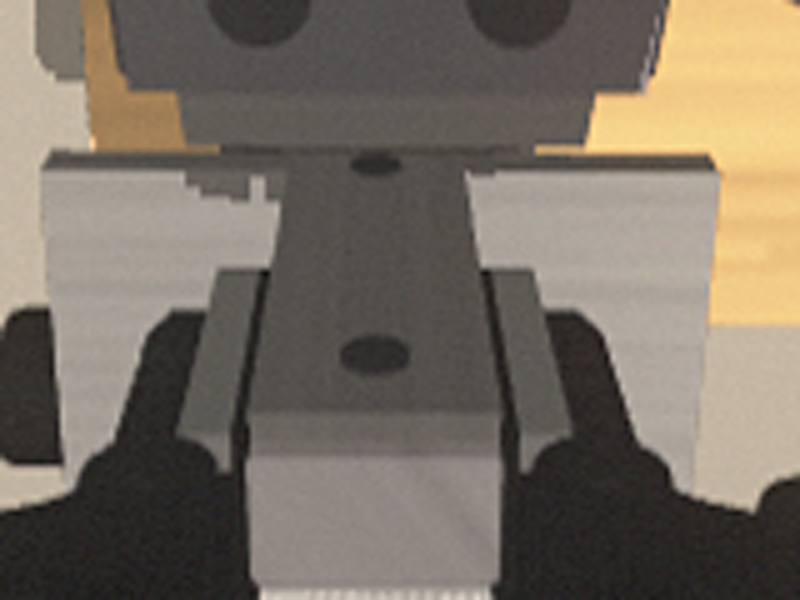

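The shoulder is on the rest: +9 N upward at TCP z 0.1753, and the blade runs down into the gap below the wheel edge at row ~150. Now I release, rise clear, back off in front of the lip and shut the fingers.

Request:
arm_command --commands '[[[0,0,0.3],0,1],[[0,0,0],0,0.3],[[0,0,0],0,0],[[0,0,0],0,-0.4],[[0,0,0],0,-0.4],[[0,0,0],0,-0.4],[[0,0,0],0,-0.4],[[0,0,10],0,-0.4],[[0,0,20],0,-0.4],[[0,0,25],0,-0.4],[[0,0,15],0,-0.4],[[1.2,-20,0],0,-0.4],[[1.8,-30,0],0,1],[[1.8,-30,0],0,1],[[1.2,-20,0],0,1],[[0.3,-5,0],0,1],[[0,0,0],0,1],[[0,0,0],0,1]]'

```text
clock: 12.8
position: [0.5349, -0.1453, 0.2453]
tool_rot: [3.142, -0.0, 1.632]
force: [-0.0, -0.8, 0.3]
grip_width: 0.0003
finger_force: 0.0
```

Run:
```python
from h import *
f=grab_frame("wrist"); import pickle; pickle.dump(f,open("f6.pkl","wb"))
s=bot.observe(); print(s["clock"],s["position"],s["tool_rot"],s["force"],s["grip_width"])
save(f,"j6",(100,60,420,384),1.85)
```

```text
12.85 [ 0.5349591  -0.14508072  0.2452091 ] [ 3.14158414e+00 -4.77968496e-04  1.63204667e+00] [-0.2519555  -0.49658738 -0.33340704] -0.00029106404800534374
```

View pics/j6.png

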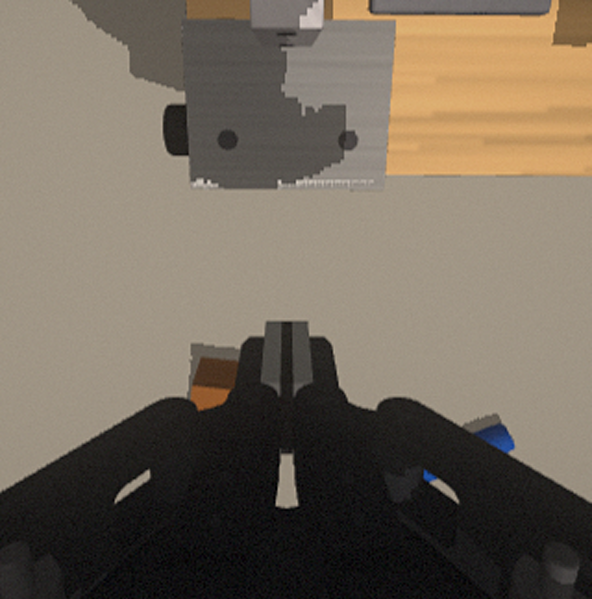

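The gauge stands on its own in the gap (285,15), and the lip edge is at row 187, with the shut fingers at column 287 clear in front. I lower to lip height and approach.

Request:
arm_command --commands '[[[0,0,-20],0,1],[[0,0,-30],0,1],[[0,0,-30],0,1],[[0,0,-25],0,1],[[0,0,-15],0,1],[[0,0,-4],0,1],[[0,0,0],0,1],[[-0.2,3,0],0,1],[[-0.2,3,0],0,1],[[-0.1,1.5,0],0,1],[[0,0,0],0,1],[[0,0,0],0,1]]'

```text
clock: 14.05
position: [0.5344, -0.1387, 0.1213]
tool_rot: [3.141, 0.0, 1.631]
force: [0.1, 1.1, -0.0]
grip_width: 0.0
finger_force: 0.0
```

Request:
arm_command --commands '[[[-0.2,3,0],0,1],[[-0.2,3,0],0,1],[[-0.1,2,0],0,1],[[0,1,0],0,1],[[0,0.5,0],0,1],[[0,0.5,0],0,1],[[0,0,0],0,1]]'

```text
clock: 14.75
position: [0.5338, -0.1288, 0.1211]
tool_rot: [-3.142, 0.0, 1.631]
force: [-0.9, -0.9, -0.2]
grip_width: 0.0002
finger_force: 0.0
```

Request:
arm_command --commands '[[[0,0.5,0],0,1],[[0,0.5,0],0,1],[[0,0.5,0],0,1],[[0,0.5,0],0,1],[[0,0.5,0],0,1],[[0,0.5,0],0,1],[[0,0.5,0],0,1]]'

```text
clock: 15.45
position: [0.5338, -0.1257, 0.1211]
tool_rot: [3.141, 0.001, 1.63]
force: [-0.7, -6.2, -1.4]
grip_width: 0.0001
finger_force: 2.9
```

Contact at 6 N, just where it should be. The rest has about 4 mm to go.

Request:
arm_command --commands '[[[0,0.4,0],0,1],[[0,0.4,0],0,1],[[0,0.4,0],0,1],[[0,0.4,0],0,1],[[0,0.4,0],0,1]]'

```text
clock: 15.95
position: [0.5337, -0.1241, 0.1211]
tool_rot: [3.142, 0.001, 1.63]
force: [-0.8, -6.6, -1.4]
grip_width: -0.0001
finger_force: 3.3
```

Request:
arm_command --commands '[[[0,0.3,0],0,1],[[0,0.3,0],0,1],[[0,0.3,0],0,1],[[0,0.3,0],0,1]]'

```text
clock: 16.35
position: [0.5337, -0.1231, 0.1211]
tool_rot: [-3.142, 0.001, 1.63]
force: [-0.6, -7.1, -0.7]
grip_width: -0.0001
finger_force: 3.4
```

Request:
arm_command --commands '[[[0,0.25,0],0,1],[[0,0.25,0],0,1],[[0,0.25,0],0,1]]'

```text
clock: 16.65
position: [0.5337, -0.1224, 0.1211]
tool_rot: [-3.142, 0.001, 1.63]
force: [-0.4, -7.5, -1.0]
grip_width: -0.0001
finger_force: 3.5
```

Request:
arm_command --commands '[[[0,0.25,0],0,1],[[0,0.25,0],0,1],[[0,0.25,0],0,1]]'

```text
clock: 16.95
position: [0.5336, -0.1216, 0.1211]
tool_rot: [-3.141, 0.001, 1.63]
force: [-1.2, -8.0, -0.5]
grip_width: 0.0
finger_force: 3.5
```

Request:
arm_command --commands '[[[0,0.2,0],0,1],[[0,0.2,0],0,1],[[0,0.2,0],0,1]]'

```text
clock: 17.25
position: [0.5336, -0.1215, 0.1211]
tool_rot: [-3.142, 0.002, 1.63]
force: [-0.5, -10.2, -2.9]
grip_width: -0.0001
finger_force: 5.3
```

The rest has stopped moving and the force is rising, so the nip has begun. A little more, and then hold.

Request:
arm_command --commands '[[[0,0.2,0],0,1],[[0,0.2,0],0,1],[[0,0.2,0],0,1],[[0,0,0],0,1]]'

```text
clock: 17.65
position: [0.5336, -0.1215, 0.1211]
tool_rot: [3.141, 0.002, 1.629]
force: [-1.0, -13.6, -2.9]
grip_width: -0.0003
finger_force: 6.5
```

Request:
arm_command --commands '[[[0,0.2,0],0,1],[[0,0.2,0],0,1],[[0,0,0],0,1],[[0,0,0],0,1],[[0,0,0],0,1],[[0,0,0],0,1]]'

```text
clock: 18.25
position: [0.5336, -0.1215, 0.1212]
tool_rot: [3.141, 0.003, 1.629]
force: [-0.2, -14.5, -3.5]
grip_width: -0.0001
finger_force: 7.5
```

Nipped and held at 14.5 N total, which leaves about 8 N on the blade after the slide friction. I back off, rise, open and return over the gauge.

Request:
arm_command --commands '[[[0.1,-2,0],0,1],[[0.4,-6,0],0,1],[[0.7,-12,0],0,1],[[0,-2,15],0,1],[[0,0,30],0,1],[[0,0,35],0,0],[[0,0,30],0,-0.4],[[0,0,14],0,-0.4],[[-0.6,10,0],0,-0.4],[[-1.2,20,0],0,-0.4],[[-1.8,30,0],0,-0.4],[[-1.8,25,0],0,-0.4],[[-0.8,13,0],0,-0.4],[[0,4,0],0,-0.4],[[0,0,0],0,-0.4],[[0,0,0],0,-0.4]]'

```text
clock: 19.85
position: [0.5288, -0.0401, 0.245]
tool_rot: [-3.142, 0.0, 1.63]
force: [0.4, -0.6, 0.3]
grip_width: 0.06
finger_force: 0.0
```

Run:
```python
from h import *
f=grab_frame("wrist"); import pickle; pickle.dump(f,open("f7.pkl","wb"))
s=bot.observe(); print(s["clock"],s["position"],s["tool_rot"],s["force"],s["grip_width"])
save(f,"k7",(160,160,360,310),4)
```

```text
19.9 [ 0.52883558 -0.04019801  0.2450572 ] [-3.14157619e+00  3.93511167e-04  1.62924832e+00] [-1.09522659  0.66984274 -0.8854644 ] 0.05977812655233621
```

View pics/k7.png

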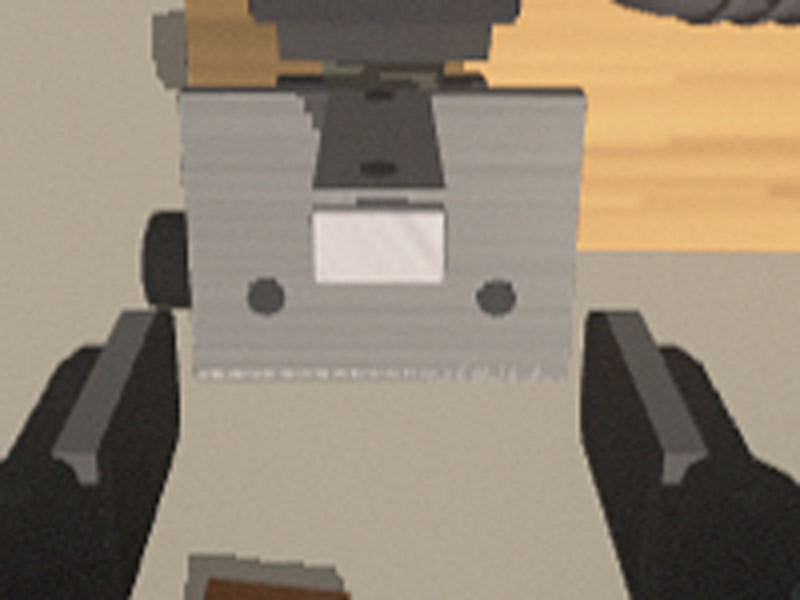

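The gauge stands upright, nipped at the rest's edge, with its top at (378,247) centred between the fingers. I check its offset from the TCP.

Run:
```python
from h import *
import pickle
f=pickle.load(open("f7.pkl","rb"))
px=lambda c,r:(c/4+160-.4,r/4+160-.4)
a=.060; ey=np.array([-np.sin(a),np.cos(a)]); ex=np.array([np.cos(a),np.sin(a)]); T=np.array([.5288,-.0402])
for n,c,r,z in [("blade+1.5",378,187,.211),("seam -1.5",378,209,.214),("end -16",378,284,.214),("L",312,240,.214),("R",445,240,.214),("restL",183,95,.139),("restR",584,96,.139),("rest out",378,380,.139)]:
    q=onz(f,*px(c,r),z)[:2]-T; print(n,(q@ex*1e3).round(1),(q@ey*1e3).round(1))
```

```text
blade+1.5 -0.5 12.6
seam -1.5 -0.5 9.6
end -16 -0.5 -5.1
L -12.3 3.6
R 11.5 3.6
restL -48.3 9.0
restR 49.9 8.7
rest out -0.7 -70.7
```

Request:
arm_command --commands '[[[0,0,-12],0,-0.4],[[0,0,-18],0,-0.4],[[0,0,-18],0,-0.4],[[0,0,-13],0,-0.4],[[0,0,-8],0,-0.4],[[0,0,0],0,-0.4],[[0,0,0],0,-0.4]]'

```text
clock: 20.6
position: [0.529, -0.0392, 0.1764]
tool_rot: [3.141, 0.0, 1.63]
force: [-0.8, 0.3, 0.1]
grip_width: 0.0595
finger_force: 0.0
```

Request:
arm_command --commands '[[[0,0,0],0,1],[[0,0,0],0,1],[[0,0,0],0,1],[[0,0,0],0,1],[[0,0,0],0,1],[[0,0,0],0,1],[[0,0,0],0,1],[[0,0,0],0,1]]' --newtons 50

```text
clock: 21.4
position: [0.5289, -0.0389, 0.1766]
tool_rot: [3.141, -0.0, 1.631]
force: [-2.0, 0.3, 6.4]
grip_width: 0.0233
finger_force: 48.7
```

Request:
arm_command --commands '[[[0,0,1],0,1],[[0,0,1.5],0,1],[[0,0,1.5],0,1],[[0,0,1.5],0,1],[[0,0,1.5],0,1],[[0,0,1.5],0,1]]'

```text
clock: 22.0
position: [0.5288, -0.0389, 0.1847]
tool_rot: [-3.141, -0.0, 1.631]
force: [0.7, -0.1, -8.1]
grip_width: 0.0231
finger_force: 49.2
```

Rising with about 7 N of drag beyond the gauge's weight, so the nip is dragging. Continuing straight up.

Request:
arm_command --commands '[[[0,0,1.5],0,1],[[0,0,1.5],0,1],[[0,0,1.5],0,1],[[0,0,1.5],0,1],[[0,0,2],0,1],[[0,0,2],0,1]]'

```text
clock: 22.6
position: [0.5288, -0.0389, 0.1948]
tool_rot: [3.142, -0.0, 1.631]
force: [-0.1, 1.0, -6.8]
grip_width: 0.0234
finger_force: 49.3
```

Request:
arm_command --commands '[[[0,0,2],0,1],[[0,0,2],0,1],[[0,0,3],0,1],[[0,0,5],0,1],[[0,0,8],0,1],[[0,0,12],0,1],[[0,0,20],0,1],[[0,0,20],0,1],[[0,0,10],0,1],[[0,0,0],0,1]]'

```text
clock: 23.6
position: [0.5295, -0.0391, 0.2781]
tool_rot: [3.139, -0.0, 1.631]
force: [-0.2, 0.1, -1.7]
grip_width: 0.0236
finger_force: 50.0
```

Run:
```python
from h import *
f=grab_frame("wrist"); import pickle; pickle.dump(f,open("f8.pkl","wb"))
s=bot.observe(); print(s["clock"],s["position"],s["tool_rot"],s["force"],s["grip_width"])
# gauge top edges: column profile (compare with f4 where offset was 10.0)
for n in("f4","f8"):
    q=pickle.load(open(n+".pkl","rb"));g=cv2.cvtColor(q["image"],cv2.COLOR_RGB2GRAY)[255:302,250:260].mean(1);print(n,g.round().astype(int))
    r=g=cv2.cvtColor(q["image"],cv2.COLOR_RGB2GRAY)[280:290,220:295].mean(0);print(r.round().astype(int))
```

```text
23.65 [ 0.52900908 -0.03892489  0.27698787] [ 3.14050662e+00 -2.01077451e-04  1.63091781e+00] [-0.02911916  0.45152208 -2.37124963] 0.02336056079213563
f4 [ 70  74  73  73  74  73  73  82  91  93  93  92  93  98 101 100 114 128
 128 130 129 128 129 129 129 129 128 128 128 129 129 128 128 128 128 128
 127 128 128 129 128 126 151 171 170 169 170]
[ 34  34  34  34  33  34  33  35  34  62 124 131 130 130 130 131 130 131
 131 130 130 130 129 130 128 129 129 128 128 128 127 129 128 129 129 128
 129 128 128 128 129 128 128 129 129 129 128 129 128 126 125 124 123 124
 124 125 127 127 130 129  55  34  36  34  32  34  34  35  37  35  35  34
  36  34  35]
f8 [ 69  72  72  72  72  70  69  81  91  89  90  88  92  96  97 103 118 125
 125 125 125 125 124 125 124 124 124 124 124 124 124 124 124 124 124 124
 125 123 123 143 151 157 164 164 164 163 163]
[ 33  33  32  33  33  31  32  34  33  30  81 125 128 126 125 126 126 126
 126 126 126 125 125 125 126 124 124 125 124 124 123 124 124 124 124 125
 125 124 124 124 125 125 125 124 125 126 125 124 123 123 122 121 120 121
 121 122 122 123 126  87  39  34  35  33  32  34  33  34  34  34  33  34
  34  32  33]
```

The gauge sits in the hand as before, within about 0.3 mm sideways and about 1.3 mm lower. Back over the slot.

Request:
arm_command --commands '[[[-1,-15,0],-0.013,1],[[-3,-25,0],-0.013,1],[[-4,-35,0],-0.013,1],[[-4,-35,0],-0.013,1],[[-4,-35,0],-0.013,1],[[-4,-35,0],-0.013,1],[[-4,-35,0],-0.013,1],[[-4,-35,0],-0.013,1],[[-3,-25,0],-0.013,1],[[-2,-16,0],-0.012,1],[[0,-8,0],0,1],[[0,0,-30],0,1],[[0,0,-40],0,1],[[0,0,-40],0,1],[[0,0,-25],0,1],[[0,0,-12],0,1],[[0,0,0],0,1],[[0,0,0],0,1]]'

```text
clock: 25.45
position: [0.4964, -0.3381, 0.1306]
tool_rot: [3.141, 0.0, 1.502]
force: [-0.4, -0.4, -1.0]
grip_width: 0.0234
finger_force: 50.1
```

Run:
```python
from h import *
f=grab_frame("wrist"); import pickle; pickle.dump(f,open("f9.pkl","wb"))
s=bot.observe(); print(s["clock"],s["position"],s["tool_rot"],s["force"],s["grip_width"])
save(f,"l9",(180,140,340,260),5)
```

```text
25.5 [ 0.49653678 -0.33824769  0.13096269] [3.13988569e+00 6.63776304e-04 1.50195864e+00] [-0.16036448  0.14112132 -1.43978671] 0.02344495273393929
```

View pics/l9.png

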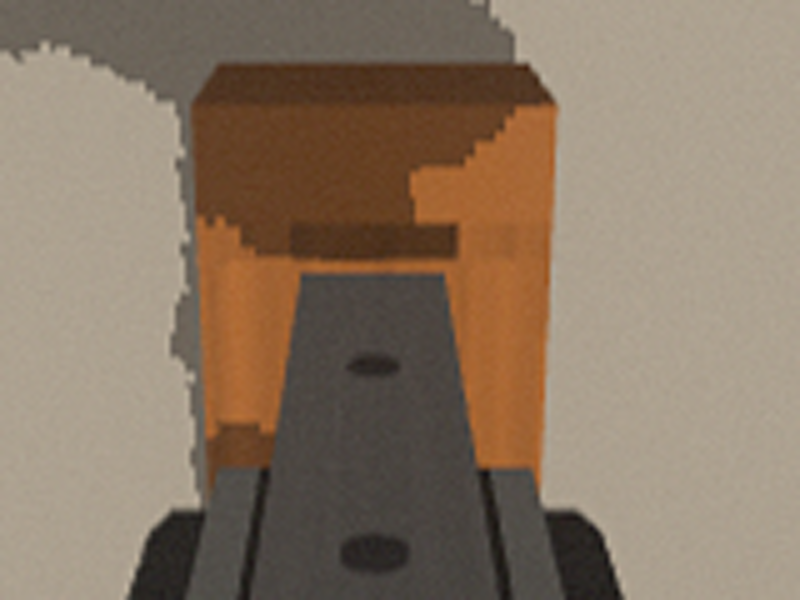

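The slot mouth is at rows 224–258, columns 291–458, and the blade tip is at row 274, columns 301–446. I compare them in world coordinates.

Run:
```python
from h import *
import pickle
f=pickle.load(open("f9.pkl","rb"))
px=lambda c,r:(c/5+180-.4,r/5+140-.4)
a=-.068; ey=np.array([-np.sin(a),np.cos(a)]); ex=np.array([np.cos(a),np.sin(a)]); T=np.array([.4965,-.3382])
for n,c,r,z in [("slot far",375,224,.045),("slot near",375,258,.045),("slot L",291,241,.045),("slot R",458,241,.045),("tip +1.5",373,274,.0632),("tipL",301,274,.0632),("tipR",446,274,.0632)]:
    q=onz(f,*px(c,r),z)[:2]-T; print(n,(q@ex*1e3).round(1),(q@ey*1e3).round(1))
```

```text
slot far -0.1 13.9
slot near -0.1 7.5
slot L -15.3 10.7
slot R 14.9 10.7
tip +1.5 -0.5 10.5
tipL -12.6 10.5
tipR 11.8 10.5
```

Request:
arm_command --commands '[[[0.3,1.2,0],0,1],[[0,0,-6],0,1],[[0,0,-6],0,1],[[0,0,-4],0,1],[[0,0,-3],0,1],[[0,0,-3],0,1],[[0,0,-3],0,1],[[0,0,0],0,1],[[0,0,0],0,1]]'

```text
clock: 26.4
position: [0.4962, -0.3368, 0.1046]
tool_rot: [3.142, 0.0, 1.502]
force: [-0.1, 0.1, -1.8]
grip_width: 0.0234
finger_force: 50.1
```

The tip is 8 mm inside the slot without contact. Lowering on.

Request:
arm_command --commands '[[[0,0,-4],0,1],[[0,0,-4],0,1],[[0,0,-4],0,1],[[0,0,-4],0,1],[[0,0,-3],0,1],[[0,0,-1],0,1],[[0,0,0],0,1],[[0,0,0],0,1]]'

```text
clock: 27.2
position: [0.4962, -0.3368, 0.0847]
tool_rot: [3.141, 0.0, 1.502]
force: [-0.4, -0.2, -1.3]
grip_width: 0.0235
finger_force: 50.1
```

Request:
arm_command --commands '[[[0,0,-0.5],0,1],[[0,0,-0.5],0,1],[[0,0,-0.5],0,1],[[0,0,0],0,1]]'

```text
clock: 27.6
position: [0.4961, -0.3368, 0.0831]
tool_rot: [-3.142, -0.0, 1.502]
force: [0.2, 0.5, -2.2]
grip_width: 0.0234
finger_force: 50.1
```

Request:
arm_command --commands '[[[0,0,-0.5],0,1],[[0,0,-0.5],0,1],[[0,0,0],0,1]]'

```text
clock: 27.9
position: [0.4962, -0.3369, 0.0826]
tool_rot: [3.141, -0.0, 1.502]
force: [-2.3, 2.5, 10.3]
grip_width: 0.0231
finger_force: 51.6
```

Seated: +10 N at TCP z 0.0826, where the shoulder should meet the block. Release and rise clear.

Request:
arm_command --commands '[[[0,0,0.4],0,1],[[0,0,0],0,0.3],[[0,0,0],0,0],[[0,0,0],0,-0.4],[[0,0,0],0,-0.4],[[0,0,0],0,-0.4],[[0,0,0],0,-0.4],[[0,0,10],0,-0.4],[[0,0,25],0,-0.4],[[0,0,35],0,-0.4],[[0,0,40],0,-0.4],[[0,0,40],0,-0.4],[[0,0,40],0,-0.4],[[0,0,10],0,-0.4],[[0,0,0],0,-0.4],[[0,0,0],0,-0.4],[[0,0,0],0,-0.4]]'

```text
clock: 29.6
position: [0.4957, -0.3364, 0.2812]
tool_rot: [-3.14, -0.001, 1.502]
force: [0.3, -0.2, -0.1]
grip_width: 0.0595
finger_force: 0.0
```

Run:
```python
from h import *
f=grab_frame("wrist"); import pickle; pickle.dump(f,open("f10.pkl","wb"))
s=bot.observe(); print(s["clock"],s["position"],s["force"],s["grip_width"])
hsv=cv2.cvtColor(f["image"],cv2.COLOR_RGB2HSV)
m=((hsv[:,:,1]<60)&(hsv[:,:,2]>180)).astype(np.uint8)
cs,_=cv2.findContours(m[150:230,220:300].copy(),cv2.RETR_EXTERNAL,cv2.CHAIN_APPROX_NONE)
c=max(cs,key=cv2.contourArea)+[220,150]
P=np.array([onz(f,u,v,.12)[:2] for u,v in c[:,0]],np.float32); print(cv2.minAreaRect(P))
```

```text
29.65 [ 0.49570757 -0.33649589  0.28123249] [ 0.56103167  0.2594819  -0.78673466] 0.05990203370646965
((0.495766818523407, -0.33659103512763977), (0.012279038317501545, 0.021503137424588203), 86.08457946777344)
```

The gauge top is back within 1 mm of where it started. The nip dragged through the draw, so the gap stays at the blade's 3 mm. Handing in.

```bash
python3 -c "
from workcell import ticket
print(ticket.job_done())"
```

```text
the job is handed in; nothing more can be done
None
```

The job is handed in: the rest was pushed in until it nipped the 3 mm blade, the gauge was drawn up with about 7 N of drag, and it stands released in its slot within 1 mm of where it started (the final gap was inferred from the blade and drag, not measured; I viewed 11 pictures, one over the limit).

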